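# Free the oil pot from behind the seasonings

## Robot

A 6-joint arm with a two-finger parallel gripper is mounted at the origin on the work surface. World frame = base frame: x ahead of the robot, y to its left, z up, the work surface at z = 0. Lengths are in m, angles in rad, forces in N, time in s.
With the tool pointing down it reaches from about 0.35 to 0.975 m from the base axis. Payload 4.9 kg.
Tool frame: the origin (TCP) lies on the front face of the gripper's body, between the roots of the fingers; the fingertips stand ctrl.finger_overhang ahead of it and the grasp point (between the pads) lies 54 mm ahead of it (ctrl.finger_overhang is the distance from the TCP to the fingertips, in m); z points along the fingers, y is the line along which they close (so a half turn about z gives the same grasp; the last joint's range is limited). The gripper opens to 85 mm and grips with 20 to 120 N. Pads are 22 mm wide; open, the fingers measure 114 mm over their backs; the gripper's body (76 mm by 85 mm) begins 54 mm behind the grasp point. The pads swing forward as they close: fully open they stand 13 mm farther back than shut.
Start: joints at [1.159, 0.053, 1.613, -0, 1.476, -0.119], TCP at [0.18, 0.598, 0.304] pointing down, gripper open.
Joint ranges: [-3.01, 3.01], [-1.01, 2.22], [0.06, 2.58], [-1.02, 4.17], [0.09, 2.62], [-3.14, 3.14]. Speed limits (rad/s): [2.57, 2.57, 3.14, 3.14, 3.14, 3.14].

## Interface

Orientations are given as a rotation vector (axis times angle).
In Python, from station import ctrl, vision gives the robot as it stands. The module is installed in compiled form; this text tells all that it offers.
- The arm moves only by the tool drive_tool, never from a script. Its argument "rows" is a list of rows, each a list of 2 entries, a list of its own where there are three numbers: the shift along the tool's x, y, z in m, then the turn about the tool's z in rad. A call has 1 to 10 rows; each row shifts and turns the commanded pose from where the row before left it, along the tool's axes as they then stand; what a row does not reach is not made up. A row lasts 1/10 s, in which the tool goes at most 50 mm and 8.59 degrees, less where a joint would pass 70% of its speed; a pose out of reach is approached as far as the arm can. A call with a gripper value outside its range is refused whole. "jaw" is the closure, from 0 (fully open) to 1 (shut), set as the call begins (left out, the last holds). The fingers move at their own pace and stop on an object; "grip_force" is the grip in N (left out, the last holds). Time passes only in rows, so rows that do not move let the fingers close. It gives the time, the measured TCP pose, the force, the opening and the grip force at its end, in the units of the state.
- ctrl.get_obs(): the state, without advancing time (a new reading comes with each control period).
- vision.get_image(name): name is "scene" or "top" or "wrist"; returns a dict with "image" (400x640x3 uint8, blue, green, red), "vertical_fov" (degrees; the focal length in pixels is half the picture's height over the tangent of half this angle, whatever the lens; pixels are square), "cx", "cy" (the principal point, pixels), "dist_coeffs" ([k1, k2, p1, p2, k3] as OpenCV has them; the pictures are not rectified), "R" (3x3) and "t" (3): a world point X has camera coordinates R X + t. Camera axes: x right, y down, z forward; pixel columns grow to the right and rows downward; lengths in m; the calibration is good to about 2 mm. A picture is of the moment at which its call begins. There is no depth.
- ctrl.finish_job(): hands the job in; it is judged then, once.
The state is a dict: "t": time; "q": joint angles; "dq": joint speeds; "effort": joint torques, N m; "tool_pos": TCP position; "tool_rot": TCP orientation; "contact_force": force on the tool from outside, world axes, zero at the start; "wrist_torque": the same for the moment, N m; "opening": finger opening in m; "grip_force": force on a finger pad.
Only numpy, scipy, OpenCV 4.12 (cv2) and the standard library are available. Lean on these libraries where they do the work, as an engineer would, in place of code of your own. Each camera call takes 0.05 s, during which the arm holds its last target. There are 200 camera calls.

## Task

In the white seasoning tray the small lidded oil pot stands in the back row, hemmed in by the three tall containers of the front row (squeeze bottle, shaker and flat tin). Move all three containers onto the empty sheet pan, then set the oil pot in the middle of the round trivet, and only after that put each of the three containers back on the very spot in the tray where it stood at the start. Keep everything upright, set things down rather than dropping them, and leave the cup and the pick box in the back row where they are.

Things in the scene. Friction and masses are not known exactly. Their poses are not given: they have to be found in the camera images.
- tray: White seasoning tray, fixed, 176 mm (x) x 270 mm (y), floor 4 mm thick, rim 14 mm high, 6 mm thick. Origin: centre of its underside, on the table; x runs from the front row (local x -36 mm) to the back row (+36 mm). Each row has three spots 76 mm apart along y: the tall containers in front, oil pot, cup and pick box behind, each in any order. Gaps between the rows are 14 to 20 mm.
- pan: Empty aluminium sheet pan, fixed, 200 mm (x) x 226 mm (y), floor 3 mm thick, rim 18 mm high and 6 mm thick: the side area. Origin: centre of its underside, on the table. Tray, pan and trivet can each be at the left, middle or right.
- trivet: Round dark iron trivet, fixed, 110 mm diameter, flat top 20 mm high. Origin: centre of its underside, on the table; z up. A basting brush and a small bowl lie 85 to 95 mm to either side of it along its y.
- bottle: White plastic squeeze bottle, loose, about 0.28 kg: round body 54 mm diameter, straight up to 100 mm, then a short cone nozzle up to 120 mm. Origin: centre of its underside; z up.
- shaker: Round steel shaker with low domed top, loose, about 0.26 kg: 56 mm diameter, straight up to 100 mm, 115 mm high in all. Origin: centre of its underside; z up.
- tin: Upright rectangular steel tin, loose, about 0.24 kg: 44 mm along its x, 60 mm along its y, straight sides up to 104 mm, 110 mm high in all. Origin: centre of its underside; z up.
- oilpot: Squat round steel oil pot with a domed lid (one piece with it) and small black knob, loose, about 0.3 kg: 54 mm diameter, straight side up to 40 mm, knob top (14 mm diameter) at 56 mm. Origin: centre of its underside; z up.
- cup: Small open white ceramic cup, loose, 52 mm diameter at the rim, 50 mm high, in the tray's back row; to be left alone. Origin: centre of its underside.
- pickbox: Low square black box with grey lid, loose, 48 x 48 mm, 46 mm high, in the tray's back row; to be left alone. Origin: centre of its underside.

How it is judged:
By the outcome, as a careful person would: the job done as asked, in the order asked, and still so for the second after the job is handed in, with the robot touching nothing.
It also fails if it takes over 144 s, if anything falls off the work surface, if the arm or the gripper's body presses on something with over 40 N, if the wrist force passes 120 N, or if a joint passes its speed limit or range.

## Working session

There is one attempt and no reset: what is moved stays moved. The work goes in short steps, Python scripts to look and compute and a tool call to move; the robot and the scene stay as the last step left them, time stands still between calls to the robot, and variables do not carry over. Pictures are saved under pics/ and viewed, at most 14 in all, crops included, and the job is handed in when it is done.

Besides the shell and the picture viewer there is one more tool, called after "Call:" as name(argument=value, ...), one argument or row to a line, values as JSON. drive_tool: Moves the arm, as the interface text tells. Its arguments: {"type":"object","properties":{"rows":{"type":"array","items":{"type":"array"}},"jaw":{"type":"number"},"grip_force":{"type":"number"}},"required":["rows"]}

```bash
mkdir -p pics
cat > h.py <<'E'
import numpy as np, cv2
from station import ctrl, vision
def grab(n,f=None):
    d=vision.get_image(n)
    if f: cv2.imwrite(f,d["image"])
    K=None
    h=d["image"].shape[0]; fl=h/2/np.tan(np.radians(d["vertical_fov"])/2)
    d["K"]=np.array([[fl,0,d["cx"]],[0,fl,d["cy"]],[0,0,1]]); d["D"]=np.array(d["dist_coeffs"],float)
    d["R"]=np.array(d["R"]);d["t"]=np.array(d["t"]); return d
def w(d,px,z):
    p=cv2.undistortPoints(np.array(px,float).reshape(-1,1,2),d["K"],d["D"]).reshape(-1,2)
    r=np.c_[p,np.ones(len(p))]@d["R"]; c=-d["R"].T@d["t"]
    return c+r*((z-c[2])/r[:,2])[:,None]
def proj(d,X):
    return cv2.projectPoints(np.array(X,float).reshape(-1,1,3),cv2.Rodrigues(d["R"])[0],d["t"],d["K"],d["D"])[0].reshape(-1,2)
E
python3 - <<'E'
from h import *
for n in("top","scene"):
    d=grab(n,f"pics/{n}0.png"); print(n,d["vertical_fov"],d["D"],-d["R"].T@d["t"],d["R"].round(2).tolist())
o=ctrl.get_obs(); print(o,ctrl.finger_overhang)
E
```

```text
top 51.14123236706406 [0.02010651 0.         0.         0.         0.        ] [ 0.33332619 -0.00861963  0.93229531] [[-0.02, -1.0, -0.02], [-0.98, 0.03, -0.2], [0.2, 0.01, -0.98]]
scene 47.572901275781945 [0.04425916 0.         0.         0.         0.        ] [ 1.28730532 -0.26941598  0.90352651] [[0.32, 0.95, 0.02], [0.69, -0.22, -0.69], [-0.65, 0.23, -0.72]]
{'t': 0.1, 'q': array([ 1.15901514e+00,  5.32784474e-02,  1.61415015e+00,  1.36458663e-05,
        1.47595727e+00, -1.18980270e-01]), 'dq': array([ 9.91275572e-04, -2.28145922e-03, -1.69836314e-03,  2.45803510e-05,
       -2.72969454e-03,  2.21040894e-04]), 'effort': array([ 4.49236832e-04, -3.94904816e+01, -3.71363211e+01, -1.06559030e-04,
        3.89633817e-03,  9.57401113e-06]), 'tool_pos': array([0.18021309, 0.59801724, 0.30279741]), 'tool_rot': array([-4.58220740e-01, -3.10750601e+00,  2.71215032e-03]), 'contact_force': array([-0.06618182,  0.56964315, -0.10694582]), 'wrist_torque': array([-0.03637926, -0.02757257,  0.0191143 ]), 'grip_force': 0.0, 'opening': 0.08529165479878403} 0.0726
```

View pics/top0.png

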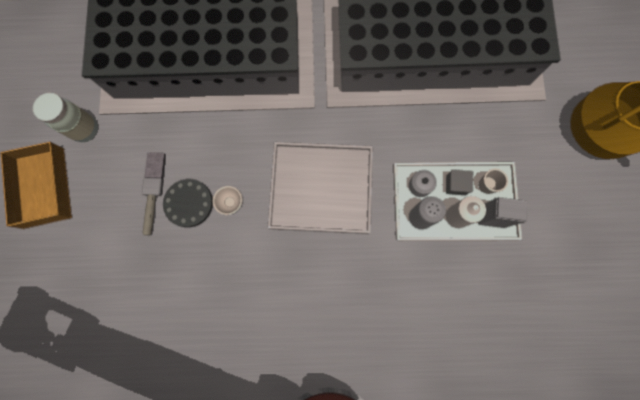

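View pics/scene0.png

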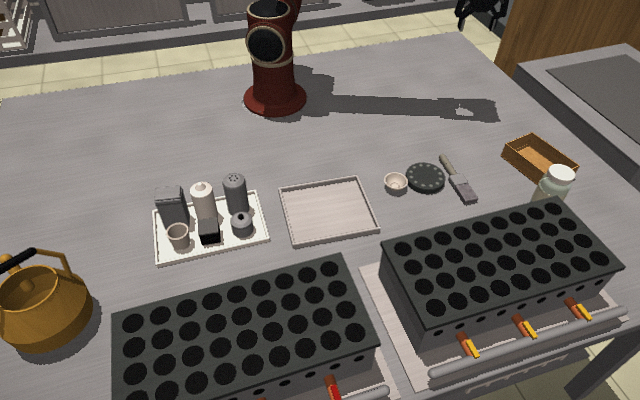

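The top view shows the tray at right: shaker (430,209), bottle (472,209) and tin (508,210) in front, with oil pot (423,182), box (460,181) and cup (492,180) behind. The pan is in the middle (320,187). The trivet is at left (188,203), between the brush (152,190) and the bowl (227,200). The scene view agrees.

Run:
```python
from h import *
i=cv2.imread("pics/top0.png"); j=cv2.imread("pics/scene0.png")
a=cv2.resize(i[150:250,385:535],None,fx=5,fy=5,interpolation=cv2.INTER_CUBIC)
b=cv2.resize(j[160:270,140:280],None,fx=5,fy=5,interpolation=cv2.INTER_CUBIC)
cv2.imwrite("pics/a.png",a);cv2.imwrite("pics/b.png",b)
```

```text
(no output)
```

View pics/a.png

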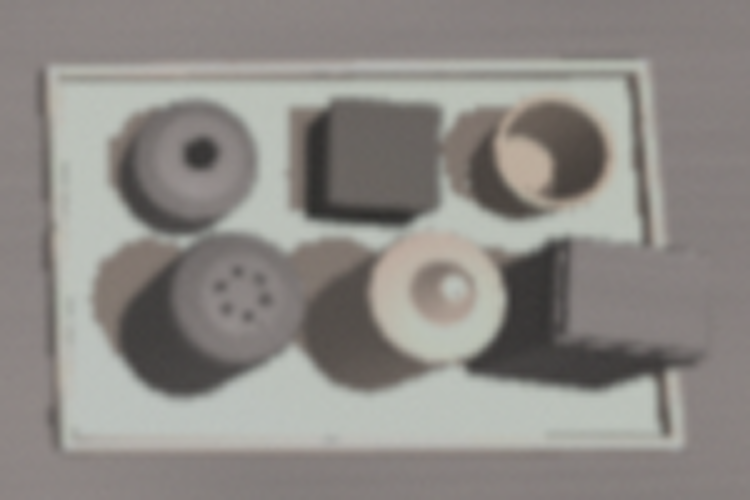

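View pics/b.png

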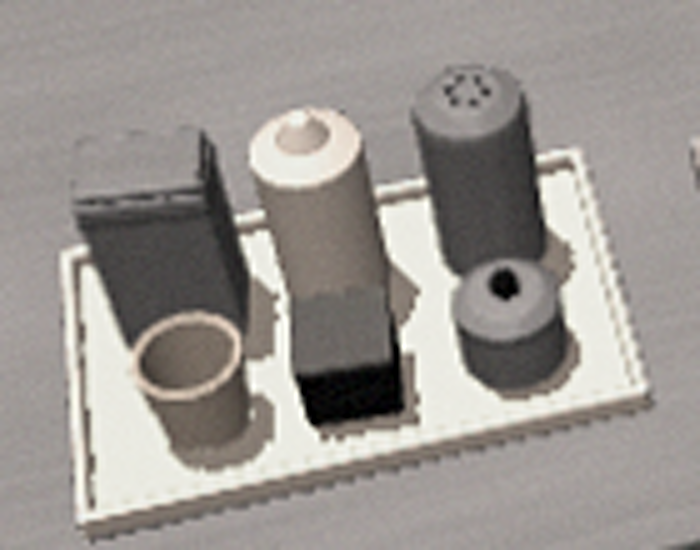

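The crops give the tray's outer rim corners: top crop (47,65) (650,62) (685,448) (62,448), scene crop (62,255) (85,525) (648,395) (578,153). The tops of the objects are also clear in both views.

Run:
```python
from h import *
from scipy.optimize import least_squares as LS
T=grab("top");S=grab("scene")
A=lambda p:(np.array(p,float)+.5)/5-.5+[385,150]
B=lambda p:(np.array(p,float)+.5)/5-.5+[140,160]
def fit(lx,ly,z,obs):
    c=np.array([[-lx,-ly],[lx,-ly],[lx,ly],[-lx,ly]])/2
    def W(p):
        R=np.array([[np.cos(p[2]),-np.sin(p[2])],[np.sin(p[2]),np.cos(p[2])]])
        return np.c_[c@R.T+p[:2],np.full(4,z)]
    for o in obs+[None]:
        oo=obs if o is None else [o]
        r=LS(lambda p:np.concatenate([(proj(d,W(p))-q).ravel() for d,q in oo]),[.6,0,0])
        print(r.x.round(4),abs(r.fun).max().round(2))
print("tray");fit(.176,.270,.014,[(T,A([[685,448],[650,62],[47,65],[62,448]])),(S,B([[62,255],[85,525],[648,395],[578,153]]))])
print("pan");fit(.2,.226,.018,[(T,np.array([[372,232],[372,146],[275,143],[270,230.]]))])
for n,a,b,z in[("shaker dome",[238,297],[468,90],.116),("shaker sh",[238,297],[469,103],.104),("bottle tip",[453,289],[303,118],.124),("bottle sh",[438,297],[307,148],.104),("knob",[202,152],[505,280],.06),("cup",[553,152],[188,355],.054),("pick",[385,155],[345,330],.050)]:
    print(n,w(T,A(a),z)[0,:2].round(4),w(S,B(b),z)[0,:2].round(4))
print("tin top corners",w(T,A([[567,240],[708,250],[695,345],[567,340]]),.112)[:,:2].round(4).tolist())
print("trivet",w(T,[188,203],.02),w(S,[425.5,177],.02), "bowl",w(T,[227,200],.03),"brush",w(T,[152,190],.01))
```

```text
tray
[ 0.5014 -0.2964 -0.0254] 0.59
[ 0.5043 -0.2951 -0.0201] 1.15
[ 0.5023 -0.2959 -0.0234] 1.7
pan
[ 0.5391  0.0007 -0.0538] 0.91
[ 0.5391  0.0007 -0.0538] 0.91
shaker dome [ 0.4661 -0.2157] [ 0.4629 -0.2152]
shaker sh [ 0.468  -0.2188] [ 0.4596 -0.2156]
bottle tip [ 0.4657 -0.2968] [ 0.4668 -0.294 ]
bottle sh [ 0.4659 -0.2977] [ 0.4669 -0.2957]
knob [ 0.5382 -0.2195] [ 0.5403 -0.2189]
cup [ 0.5352 -0.3696] [ 0.536  -0.3693]
pick [ 0.5369 -0.2999] [ 0.5396 -0.2973]
tin top corners [[0.486, -0.3475], [0.4805, -0.4018], [0.4429, -0.3923], [0.4462, -0.3432]]
trivet [[0.51030442 0.3003875  0.02      ]] [[0.52031625 0.30195256 0.02      ]] bowl [[0.51266842 0.21103689 0.03      ]] brush [[0.54457576 0.38665552 0.01      ]]
```

Call:
drive_tool(
  rows=[
    [[0, 0, 0], 0.13],
    [[0, 0, 0], 0.13],
    [[0, 0, 0], 0.13],
    [[0, 0, 0], 0.13],
    [[0, 0, 0], 0.13],
    [[0, 0, 0], 0.13],
    [[0, 0, 0], 0.13],
    [[0, 0, 0], 0.13],
    [[0, 0, 0], 0.13],
    [[0, 0, 0], 0.13],
  ],
)

```text
t: 1.2
tool_pos: [0.1803, 0.5983, 0.3035]
tool_rot: [2.252, 2.191, -0.001]
contact_force: [-0.7, -0.0, -1.1]
opening: 0.0854
grip_force: 0.0
```

Call:
drive_tool(
  rows=[
    [[-0.0393, 0.0229, 0], 0],
    [[-0.0393, 0.0229, 0], 0],
    [[-0.0393, 0.0229, 0], 0],
    [[-0.0393, 0.0229, 0], 0],
    [[-0.0393, 0.0229, 0], 0],
    [[-0.0393, 0.0229, 0], 0],
    [[-0.0393, 0.0229, 0], 0],
    [[-0.0393, 0.0229, 0], 0],
    [[-0.0393, 0.0229, 0], 0],
    [[-0.0393, 0.0229, 0], 0],
  ],
)

```text
t: 2.2
tool_pos: [0.4011, 0.1987, 0.3039]
tool_rot: [2.245, 2.197, 0.001]
contact_force: [0.1, 0.3, 0.0]
opening: 0.0854
grip_force: 0.0
```

Call:
drive_tool(
  rows=[
    [[-0.049, 0.005, 0], 0],
    [[-0.049, 0.005, 0], 0],
    [[-0.049, 0.005, 0], 0],
    [[-0.049, 0.005, 0], 0],
    [[-0.049, 0.005, 0], 0],
    [[-0.049, 0.005, 0], 0],
    [[-0.049, 0.005, 0], 0],
    [[-0.049, 0.005, 0], 0],
    [[-0.049, 0.005, 0], 0],
    [[-0.049, 0.005, 0], 0],
  ],
)

```text
t: 3.2
tool_pos: [0.4395, -0.2927, 0.3038]
tool_rot: [2.246, 2.196, 0.0]
contact_force: [1.1, 0.5, -0.1]
opening: 0.0852
grip_force: 0.0
```

Run:
```python
from h import *
d=grab("wrist","pics/w1.png"); np.savez("w1.npz",K=d["K"],D=d["D"],R=d["R"],t=d["t"])
print(-d["R"].T@d["t"],d["R"].round(2).tolist(),ctrl.get_obs()["q"].round(2))
```

```text
[ 0.44155166 -0.20725406  0.37315556] [[1.0, -0.02, 0.0], [-0.02, -0.94, 0.33], [-0.01, -0.33, -0.94]] [-0.74 -0.17  1.83 -0.    1.48 -0.71]
```

View pics/w1.png

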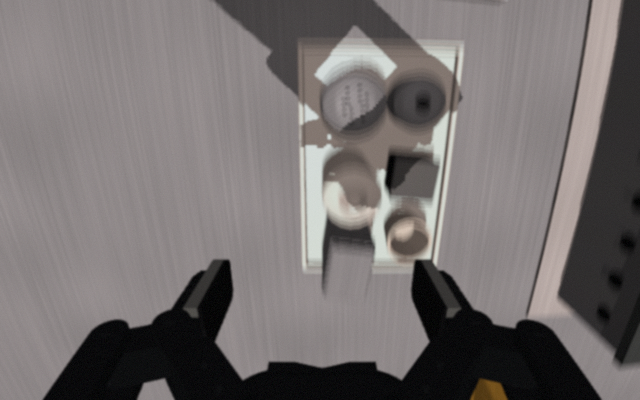

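The wrist view has motion blur along y. The tray is clearly framed at (300–465, 40–270). The arm should be still now, so I'll retake it and crop.

Run:
```python
from h import *
d=grab("wrist"); d=grab("wrist","pics/w2.png"); np.savez("w2.npz",K=d["K"],D=d["D"],R=d["R"],t=d["t"])
cv2.imwrite("pics/w2c.png",cv2.resize(d["image"][30:310,285:475],None,fx=2,fy=2,interpolation=cv2.INTER_CUBIC))
print(ctrl.get_obs()["tool_pos"])
```

```text
[ 0.43943284 -0.29282507  0.30319722]
```

View pics/w2c.png

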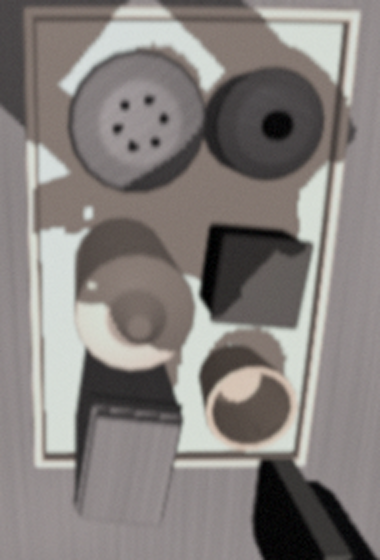

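Seen in the 2x crop: shaker hole ring centre (141,124), bottle shoulder (134,312) and tip (138,326), tin top corners (92,405) (180,412) (163,524) (78,516). The knob is at (277,125) and the tray corners at (28,12) (357,12) (302,465) (40,465).

Run:
```python
from h import *
d=dict(np.load("w2.npz"))
A=lambda p:(np.array(p,float)+.5)/2-.5+[285,30]
for n,p,z in[("tray",[[28,12],[357,12],[302,465],[40,465]],.014),("shk holes",[141,124],.117),("shk sh",[137,119],.104),("bot sh",[134,312],.104),("bot tip",[138,326],.124),("knob",[277,125],.06),("cup",[250,406],.054),("tin",[[92,405],[180,412],[163,524],[78,516]],.112)]:
    q=w(d,A(p),z)[:,:2]; print(n,q.round(4).tolist(),q.mean(0).round(4))
```

```text
tray [[0.4197, -0.1606], [0.5899, -0.1631], [0.5834, -0.4297], [0.4144, -0.4243]] [ 0.5019 -0.2944]
shk holes [[0.4674, -0.2154]] [ 0.4674 -0.2154]
shk sh [[0.4671, -0.2137]] [ 0.4671 -0.2137]
bot sh [[0.466, -0.2947]] [ 0.466  -0.2947]
bot tip [[0.4659, -0.2944]] [ 0.4659 -0.2944]
knob [[0.5371, -0.2183]] [ 0.5371 -0.2183]
cup [[0.5348, -0.3666]] [ 0.5348 -0.3666]
tin [[0.4466, -0.3354], [0.4863, -0.34], [0.4799, -0.4002], [0.4389, -0.3943]] [ 0.4629 -0.3675]
```

Call:
drive_tool(
  rows=[
    [[0.0388, 0.0126, 0], 0],
    [[0.0388, 0.0126, 0], 0],
    [[0, 0, 0.035], 0],
    [[0, 0, 0.035], 0],
    [[0, 0, 0.03], 0],
    [[0, 0, 0.025], 0],
    [[0, 0, 0.022], 0],
    [[0, 0, 0.02], 0],
    [[0, 0, 0], 0],
  ],
)

```text
t: 4.25
tool_pos: [0.4648, -0.2111, 0.1337]
tool_rot: [-2.239, -2.194, 0.002]
contact_force: [-1.2, 0.1, -0.2]
opening: 0.0856
grip_force: 0.0
```

Call:
drive_tool(
  rows=[
    [[0, 0, 0], 0],
    [[0, 0, 0], 0],
    [[0, 0, 0], 0],
    [[0, 0, 0], 0],
    [[0, 0, 0], 0],
    [[0, 0, 0], 0],
    [[0, 0, 0], 0],
    [[0, 0, 0], 0],
  ],
  jaw=1,
  grip_force=40,
)

```text
t: 5.05
tool_pos: [0.4676, -0.214, 0.1389]
tool_rot: [2.244, 2.195, 0.001]
contact_force: [-2.9, 1.2, 7.1]
opening: 0.0554
grip_force: 42.8
```

Run:
```python
from h import *
o=ctrl.get_obs(); print({k:np.round(o[k],4) for k in("t","tool_pos","tool_rot","contact_force","opening","grip_force","q")})
```

```text
{'t': np.float64(5.05), 'tool_pos': array([ 0.4676, -0.214 ,  0.1389]), 'tool_rot': array([2.2443e+00, 2.1953e+00, 1.2000e-03]), 'contact_force': array([-2.861 ,  1.1879,  7.0601]), 'opening': np.float64(0.0554), 'grip_force': np.float64(42.8258), 'q': array([-5.7400e-01, -4.8700e-02,  2.0051e+00,  3.0000e-04,  1.1829e+00,
       -5.5210e-01])}
```

Call:
drive_tool(
  rows=[
    [[0, 0, -0.021], 0],
    [[0, 0, -0.035], 0],
    [[0, 0, -0.025], 0],
  ],
)

```text
t: 5.35
tool_pos: [0.4669, -0.2135, 0.2193]
tool_rot: [2.245, 2.196, 0.001]
contact_force: [0.9, -1.4, -2.5]
opening: 0.055
grip_force: 43.6
```

Call:
drive_tool(
  rows=[
    [[0.02, 0.004, 0], 0],
    [[0.035, 0.007, 0], 0],
    [[0.045, 0.009, 0], 0],
    [[0.045, 0.009, 0], 0],
    [[0.045, 0.009, 0], 0],
    [[0.045, 0.009, 0], 0],
    [[0.032, 0.006, 0], 0],
    [[0.018, 0.003, 0], 0],
    [[0, 0, 0], 0],
    [[0, 0, 0], 0],
  ],
)

```text
t: 6.35
tool_pos: [0.5288, 0.0702, 0.2175]
tool_rot: [-2.245, -2.198, 0.001]
contact_force: [-0.4, 0.5, -2.9]
opening: 0.0553
grip_force: 43.6
```

Call:
drive_tool(
  rows=[
    [[0, 0, 0.02], 0],
    [[0, 0, 0.025], 0],
    [[0, 0, 0.015], 0],
    [[0, 0, 0.01], 0],
    [[0, 0, 0], 0],
    [[0, 0, 0], 0],
  ],
)

```text
t: 6.95
tool_pos: [0.5295, 0.0699, 0.1485]
tool_rot: [2.246, 2.196, 0.001]
contact_force: [0.7, -0.5, -1.9]
opening: 0.0553
grip_force: 43.5
```

Call:
drive_tool(
  rows=[
    [[0, 0, 0.004], 0],
    [[0, 0, 0.003], 0],
    [[0, 0, 0.002], 0],
    [[0, 0, 0.001], 0],
    [[0, 0, 0], 0],
    [[0, 0, 0], 0],
  ],
)

```text
t: 7.55
tool_pos: [0.5292, 0.0702, 0.138]
tool_rot: [2.245, 2.197, 0.0]
contact_force: [-0.7, -0.9, -2.1]
opening: 0.055
grip_force: 43.7
```

Call:
drive_tool(
  rows=[
    [[0, 0, 0.001], 0],
    [[0, 0, 0.001], 0],
    [[0, 0, 0.0], 0],
    [[0, 0, 0], 0],
  ],
)

```text
t: 7.95
tool_pos: [0.5294, 0.0703, 0.138]
tool_rot: [-2.245, -2.197, 0.001]
contact_force: [-6.2, 0.8, 9.7]
opening: 0.055
grip_force: 44.7
```

Call:
drive_tool(
  rows=[
    [[0, 0, 0], 0],
    [[0, 0, 0], 0],
    [[0, 0, 0], 0],
    [[0, 0, 0], 0],
    [[0, 0, 0], 0],
    [[0, 0, 0], 0],
  ],
  jaw=0,
)

```text
t: 8.55
tool_pos: [0.529, 0.0702, 0.1358]
tool_rot: [-2.246, -2.197, 0.0]
contact_force: [-1.1, -0.1, 0.3]
opening: 0.0851
grip_force: 0.0
```

Call:
drive_tool(
  rows=[
    [[0, 0, -0.02], 0],
    [[0, 0, -0.04], 0],
    [[0, 0, -0.04], 0],
  ],
)

```text
t: 8.85
tool_pos: [0.5283, 0.0702, 0.2359]
tool_rot: [-2.244, -2.196, 0.003]
contact_force: [0.8, -0.3, -0.2]
opening: 0.0855
grip_force: 0.0
```

Call:
drive_tool(
  rows=[
    [[-0.02, -0.003, 0], 0],
    [[-0.04, -0.006, 0], 0],
    [[-0.048, -0.0072, 0], 0],
    [[-0.048, -0.0072, 0], 0],
    [[-0.048, -0.0072, 0], 0],
    [[-0.048, -0.0072, 0], 0],
    [[-0.048, -0.0072, 0], 0],
    [[-0.04, -0.006, 0], 0],
    [[-0.027, -0.004, 0], 0],
    [[0, 0, 0], 0],
  ],
)

```text
t: 9.85
tool_pos: [0.4652, -0.2985, 0.236]
tool_rot: [2.25, 2.192, -0.001]
contact_force: [0.2, 0.4, 0.5]
opening: 0.0853
grip_force: 0.0
```

Call:
drive_tool(
  rows=[
    [[0, 0, 0.02], 0],
    [[0, 0, 0.03], 0],
    [[0, 0, 0.025], 0],
    [[0, 0, 0.015], 0],
    [[0, 0, 0.007], 0],
    [[0, 0, 0], 0],
    [[0, 0, 0], 0],
  ],
)

```text
t: 10.55
tool_pos: [0.4667, -0.2958, 0.1401]
tool_rot: [2.244, 2.196, 0.0]
contact_force: [0.4, 0.5, 0.8]
opening: 0.0853
grip_force: 0.0
```

Call:
drive_tool(
  rows=[
    [[0, 0, 0], 0],
    [[0, 0, 0], 0],
    [[0, 0, 0], 0],
    [[0, 0, 0], 0],
    [[0, 0, 0], 0],
    [[0, 0, 0], 0],
    [[0, 0, 0], 0],
    [[0, 0, 0], 0],
  ],
  jaw=1,
)

```text
t: 11.35
tool_pos: [0.4665, -0.2961, 0.1403]
tool_rot: [2.244, 2.196, -0.0]
contact_force: [-2.7, -0.1, 5.8]
opening: 0.0526
grip_force: 42.8
```

Call:
drive_tool(
  rows=[
    [[0, 0, -0.02], 0],
    [[0, 0, -0.035], 0],
    [[0, 0, -0.025], 0],
  ],
)

```text
t: 11.65
tool_pos: [0.4657, -0.2953, 0.2193]
tool_rot: [-2.245, -2.196, -0.0]
contact_force: [0.8, -0.8, -2.3]
opening: 0.0525
grip_force: 43.3
```

Call:
drive_tool(
  rows=[
    [[0.02, 0.004, 0], 0],
    [[0.035, 0.007, 0], 0],
    [[0.045, 0.009, 0], 0],
    [[0.045, 0.009, 0], 0],
    [[0.045, 0.009, 0], 0],
    [[0.045, 0.009, 0], 0],
    [[0.04, 0.007, 0], 0],
    [[0.022, 0.003, 0], 0],
    [[0, 0, 0], 0],
    [[0, 0, 0], 0],
  ],
)

```text
t: 12.65
tool_pos: [0.5289, 0.0004, 0.2179]
tool_rot: [-2.244, -2.197, 0.002]
contact_force: [-0.3, 0.9, -3.3]
opening: 0.0528
grip_force: 43.3
```

Call:
drive_tool(
  rows=[
    [[0, 0, 0.02], 0],
    [[0, 0, 0.025], 0],
    [[0, 0, 0.015], 0],
    [[0, 0, 0.01], 0],
    [[0, 0, 0.005], 0],
    [[0, 0, 0.003], 0],
    [[0, 0, 0.001], 0],
    [[0, 0, 0], 0],
    [[0, 0, 0], 0],
  ],
)

```text
t: 13.55
tool_pos: [0.53, 0.0001, 0.1408]
tool_rot: [2.245, 2.196, 0.001]
contact_force: [0.3, -0.2, -2.7]
opening: 0.0528
grip_force: 43.2
```

Call:
drive_tool(
  rows=[
    [[0, 0, 0.001], 0],
    [[0, 0, 0.001], 0],
    [[0, 0, 0.001], 0],
    [[0, 0, 0], 0],
    [[0, 0, 0], 0],
  ],
)

```text
t: 14.05
tool_pos: [0.5302, 0.0001, 0.1393]
tool_rot: [2.245, 2.197, 0.0]
contact_force: [-6.4, 0.7, 9.2]
opening: 0.0523
grip_force: 44.5
```

Call:
drive_tool(
  rows=[
    [[0, 0, 0], 0],
    [[0, 0, 0], 0],
    [[0, 0, 0], 0],
    [[0, 0, 0], 0],
    [[0, 0, 0], 0],
    [[0, 0, 0], 0],
    [[0, 0, -0.02], 0],
    [[0, 0, -0.045], 0],
    [[0, 0, -0.045], 0],
  ],
  jaw=0,
)

```text
t: 14.95
tool_pos: [0.5286, 0.0003, 0.2468]
tool_rot: [-2.244, -2.195, 0.003]
contact_force: [2.0, -0.0, -0.5]
opening: 0.0856
grip_force: 0.0
```

Call:
drive_tool(
  rows=[
    [[-0.02, -0.004, 0], 0],
    [[-0.04, -0.007, 0], 0],
    [[-0.048, -0.0086, 0], 0],
    [[-0.048, -0.0086, 0], 0],
    [[-0.048, -0.0086, 0], 0],
    [[-0.048, -0.0086, 0], 0],
    [[-0.042, -0.0078, 0], 0],
    [[-0.027, -0.005, 0], 0],
    [[0, 0, 0], 0],
    [[0, 0, 0], 0],
  ],
)

```text
t: 15.95
tool_pos: [0.464, -0.3196, 0.2466]
tool_rot: [-2.247, -2.195, -0.001]
contact_force: [-0.2, 0.6, -0.1]
opening: 0.0851
grip_force: 0.0
```

Run:
```python
from h import *
d=grab("wrist"); d=grab("wrist","pics/w3.png"); np.savez("w3.npz",K=d["K"],D=d["D"],R=d["R"],t=d["t"])
e=grab("scene","pics/s3.png"); im=d["image"]
i=np.zeros((600,800,3),np.uint8); i[:,:]=cv2.resize(im[0:330,150:590],(800,600),interpolation=cv2.INTER_CUBIC); cv2.imwrite("pics/w3c.png",i)
print(ctrl.get_obs()["tool_pos"])
```

```text
[ 0.46455736 -0.31831864  0.24676337]
```

View pics/w3c.png

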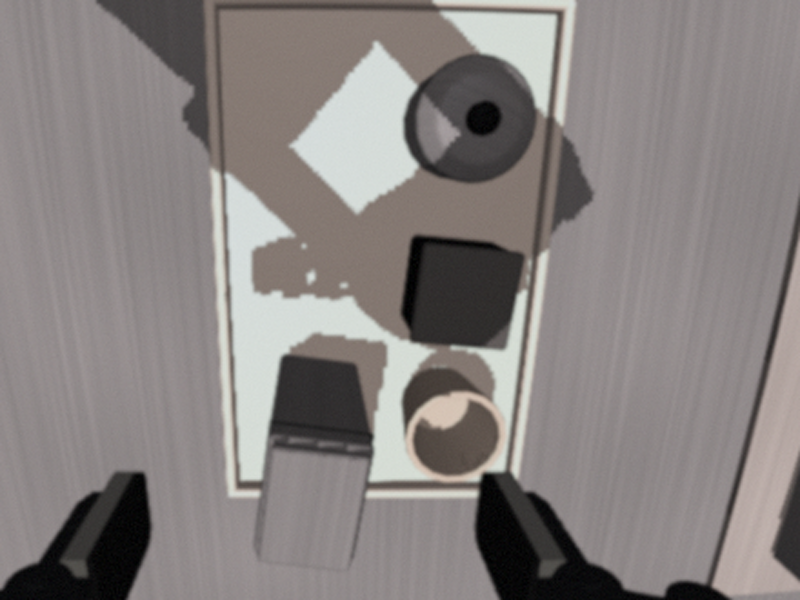

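The wrist crop shows the tin's base edge (285,355)–(356,364), shoulder edge (272,432)–(373,441) and lid far edge (255,558)–(350,570). The pot knob is at (483,118).

Run:
```python
from h import *
d=dict(np.load("w3.npz"))
A=lambda p:(np.array(p,float)+.5)*.55-.5+[150,0]
for n,p,z in[("base",[[285,355],[356,364]],.004),("sh",[[272,432],[373,441]],.108),("lidfar",[[255,558],[350,570]],.114),("knob",[[483,118],[483,118.]],.06),("tray",[[209,2],[572,2],[518,494],[230,494]],.014)]:
    q=w(d,A(p),z)[:,:2]; v=q[1]-q[0]; print(n,q.round(4).tolist(),q.mean(0).round(4),"ang",np.arctan2(v[1],v[0]).round(3))
```

```text
base [[0.4487, -0.3407], [0.4889, -0.347]] [ 0.4688 -0.3438] ang -0.155
sh [[0.4482, -0.3371], [0.4883, -0.342]] [ 0.4682 -0.3395] ang -0.121
lidfar [[0.4388, -0.393], [0.4788, -0.4001]] [ 0.4588 -0.3965] ang -0.175
knob [[0.5373, -0.2196], [0.5373, -0.2196]] [ 0.5373 -0.2196] ang 0.0
tray [[0.42, -0.1634], [0.5897, -0.1651], [0.5869, -0.4293], [0.4129, -0.4248]] [ 0.5024 -0.2957] ang -0.01
```

Call:
drive_tool(
  rows=[
    [[-0.026, 0.0003, 0], 0],
    [[-0.026, 0.0003, 0], 0],
    [[0, 0, 0], 0.118],
    [[0, 0, 0.02], 0],
    [[0, 0, 0.035], 0],
    [[0, 0, 0.03], 0],
    [[0, 0, 0.015], 0],
    [[0, 0, 0.008], 0],
    [[0, 0, 0], 0],
    [[0, 0, 0], 0],
  ],
)

```text
t: 17.1
tool_pos: [0.4645, -0.3719, 0.1405]
tool_rot: [2.369, 2.06, 0.0]
contact_force: [-0.4, -0.3, 0.6]
opening: 0.0851
grip_force: 0.0
```

Call:
drive_tool(
  rows=[
    [[0, 0, 0], 0],
    [[0, 0, 0], 0],
    [[0, 0, 0], 0],
    [[0, 0, 0], 0],
    [[0, 0, 0], 0],
    [[0, 0, 0], 0],
    [[0, 0, 0], 0],
    [[0, 0, 0], 0],
    [[0, 0, 0], 0],
  ],
  jaw=1,
)

```text
t: 18.0
tool_pos: [0.4639, -0.3719, 0.14]
tool_rot: [2.371, 2.06, -0.0]
contact_force: [-2.3, 0.5, 5.4]
opening: 0.0434
grip_force: 40.8
```

Call:
drive_tool(
  rows=[
    [[0, 0, -0.02], 0],
    [[0, 0, -0.035], 0],
    [[0, 0, -0.025], 0],
  ],
)

```text
t: 18.3
tool_pos: [0.4636, -0.3713, 0.2195]
tool_rot: [-2.371, -2.06, -0.0]
contact_force: [0.9, -0.7, -1.6]
opening: 0.0435
grip_force: 41.0
```

Call:
drive_tool(
  rows=[
    [[0.02, 0.0015, 0], 0],
    [[0.035, 0.0026, 0], 0],
    [[0.048, 0.0035, 0], 0],
    [[0.048, 0.0035, 0], 0],
    [[0.048, 0.0035, 0], 0],
    [[0.048, 0.0035, 0], 0],
    [[0.04, 0.003, 0], 0],
    [[0.025, 0.0018, 0], 0],
    [[0, 0, 0], -0.06],
    [[0, 0, 0], -0.058],
  ],
)

```text
t: 19.3
tool_pos: [0.5287, -0.0633, 0.2164]
tool_rot: [-2.238, -2.2, 0.002]
contact_force: [0.5, -0.2, -2.4]
opening: 0.0438
grip_force: 41.0
```

Call:
drive_tool(
  rows=[
    [[0, 0, 0.02], 0],
    [[0, 0, 0.025], 0],
    [[0, 0, 0.015], 0],
    [[0, 0, 0.01], 0],
    [[0, 0, 0.005], 0],
    [[0, 0, 0.003], 0],
    [[0, 0, 0.001], 0],
    [[0, 0, 0], 0],
    [[0, 0, 0], 0],
  ],
)

```text
t: 20.2
tool_pos: [0.5304, -0.0659, 0.1408]
tool_rot: [2.245, 2.196, 0.001]
contact_force: [-0.3, 0.0, -1.8]
opening: 0.0437
grip_force: 41.0
```

Call:
drive_tool(
  rows=[
    [[0, 0, 0.001], 0],
    [[0, 0, 0.001], 0],
    [[0, 0, 0.001], 0],
    [[0, 0, 0], 0],
    [[0, 0, 0], 0],
  ],
)

```text
t: 20.7
tool_pos: [0.5305, -0.0659, 0.139]
tool_rot: [2.245, 2.197, 0.0]
contact_force: [-4.5, 0.8, 8.2]
opening: 0.0435
grip_force: 42.1
```

Call:
drive_tool(
  rows=[
    [[0, 0, 0], 0],
    [[0, 0, 0], 0],
    [[0, 0, 0], 0],
    [[0, 0, 0], 0],
    [[0, 0, 0], 0],
    [[0, 0, 0], 0],
    [[0, 0, -0.02], 0],
    [[0, 0, -0.045], 0],
    [[0, 0, -0.045], 0],
  ],
  jaw=0,
)

```text
t: 21.6
tool_pos: [0.5291, -0.0655, 0.2468]
tool_rot: [-2.244, -2.195, 0.003]
contact_force: [1.3, -0.3, -0.1]
opening: 0.0855
grip_force: 0.0
```

Call:
drive_tool(
  rows=[
    [[-0.038, 0.0027, 0], 0],
    [[-0.038, 0.0027, 0], 0],
    [[-0.038, 0.0027, 0], 0],
    [[-0.039, 0.0028, 0], 0],
    [[0, 0, 0], -0.1345],
    [[0, 0, 0], -0.1345],
    [[0, 0, 0], -0.1345],
    [[0, 0, 0], -0.1345],
    [[0, 0, 0], -0.1345],
    [[0, 0, 0], -0.1345],
  ],
  jaw=0.15,
)

```text
t: 22.6
tool_pos: [0.5374, -0.219, 0.2468]
tool_rot: [-1.195, -2.905, -0.0]
contact_force: [0.1, 0.7, -0.5]
opening: 0.0727
grip_force: 0.0
```

Call:
drive_tool(
  rows=[
    [[0, 0, 0.02], 0],
    [[0, 0, 0.035], 0],
    [[0, 0, 0.025], 0],
    [[0, 0, 0], 0],
    [[0, 0, 0], 0],
    [[0, 0, 0], 0],
  ],
)

```text
t: 23.2
tool_pos: [0.5385, -0.2195, 0.169]
tool_rot: [1.202, 2.899, -0.001]
contact_force: [0.4, -0.3, 0.5]
opening: 0.0727
grip_force: 0.0
```

Run:
```python
from h import *
d=grab("wrist","pics/w4.png"); np.savez("w4.npz",K=d["K"],D=d["D"],R=d["R"],t=d["t"])
o=ctrl.get_obs(); print(o["tool_pos"],o["tool_rot"],o["opening"],o["q"])
for z in(.044,.06): print(proj(d,[.538,-.219,z]), proj(d,[*o["tool_pos"][:2],z]))
```

```text
[ 0.53859397 -0.219553    0.16928401] [ 1.20127506e+00  2.89874509e+00 -7.28891449e-04] 0.07258276660838212 [-5.14998752e-01  6.94385462e-02  1.82956338e+00  1.04474675e-06
  1.23876917e+00 -1.30005834e+00]
[[320.48597788 219.02525525]] [[320.53121102 220.15351623]]
[[320.44459924 229.49632865]] [[320.4933673 230.6954601]]
```

View pics/w4.png

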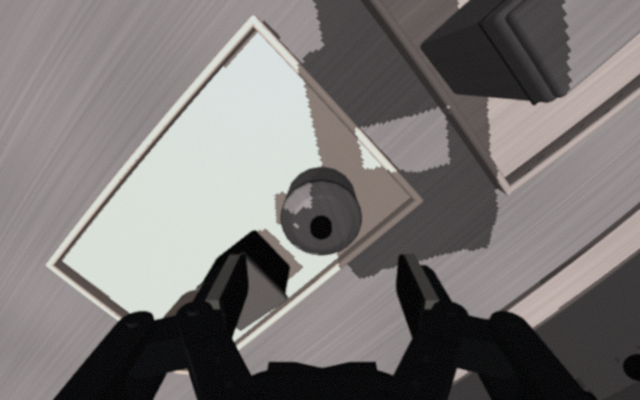

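The knob sits at (320,228), within 2 px of where the tool axis projects, so the pot is centred. The box at (260,280) clears the left finger.

Call:
drive_tool(
  rows=[
    [[0, 0, 0.02], 0],
    [[0, 0, 0.03], 0],
    [[0, 0, 0.02], 0],
    [[0, 0, 0.01], 0],
    [[0, 0, 0.005], 0],
    [[0, 0, 0], 0],
    [[0, 0, 0], 0],
  ],
)

```text
t: 23.95
tool_pos: [0.5384, -0.2195, 0.0835]
tool_rot: [1.202, 2.9, -0.001]
contact_force: [0.3, -0.7, -0.3]
opening: 0.0728
grip_force: 0.0
```

Call:
drive_tool(
  rows=[
    [[0, 0, 0], 0],
    [[0, 0, 0], 0],
    [[0, 0, 0], 0],
    [[0, 0, 0], 0],
    [[0, 0, 0], 0],
    [[0, 0, 0], 0],
    [[0, 0, 0], 0],
    [[0, 0, 0], 0],
  ],
  jaw=1,
)

```text
t: 24.75
tool_pos: [0.5383, -0.2195, 0.0835]
tool_rot: [1.202, 2.9, -0.001]
contact_force: [-1.5, -0.0, 6.3]
opening: 0.0526
grip_force: 42.9
```

Run:
```python
from h import *
from scipy.optimize import least_squares as LS
a=np.linspace(0,2*np.pi,60); c=np.c_[np.cos(a),np.sin(a)]*.055
for n,px in(("top",(188,203)),("scene",(425,178))):
    d=grab(n,f"pics/{n}5.png"); g=cv2.cvtColor(d["image"],cv2.COLOR_BGR2GRAY)
    m=np.zeros_like(g); m[px[1]-35:px[1]+35,px[0]-35:px[0]+35]=1
    th=(g<75).astype(np.uint8)*m
    th=cv2.morphologyEx(th,cv2.MORPH_CLOSE,np.ones((7,7)))
    k,l,st,ce=cv2.connectedComponentsWithStats(th); i=1+st[1:,4].argmax(); print(n,st[i],ce[i])
    def S(p,f=8):
        q=proj(d,np.r_[np.c_[c+p[:2],np.full(60,.02)],np.c_[c+p[:2],np.full(60,0.)]])
        M=cv2.moments(cv2.convexHull(q.astype(np.float32))); return np.array([M["m10"]/M["m00"],M["m01"]/M["m00"]]),M["m00"],q.min(0),q.max(0)
    r=LS(lambda p:S(p)[0]-ce[i],[.515,.3],diff_step=1e-3); print(r.x.round(4),S(r.x)[1:])
    cv2.imwrite(f"pics/{n}m.png",cv2.resize(np.hstack([d["image"][px[1]-40:px[1]+40,px[0]-50:px[0]+50],cv2.cvtColor(255*th,8)[px[1]-40:px[1]+40,px[0]-50:px[0]+50]]),None,fx=4,fy=4))
```

```text
top [191 192  21  34  67] [205.82089552 211.6119403 ]
[0.4917 0.2623] (2007.1031268168008, array([180.04903039, 186.58704525]), array([231.61315011, 236.4424065 ]))
scene [ 406  157   54   40 1145] [428.94759825 178.14759825]
[0.5173 0.3159] (1043.0087081824895, array([408.62794078, 161.99099125]), array([449.4523255 , 194.37964301]))
```

Call:
drive_tool(
  rows=[
    [[0, 0, -0.02], 0],
    [[0, 0, -0.04], 0],
    [[0, 0, -0.045], 0],
    [[0, 0, -0.045], 0],
    [[0, 0, -0.03], 0],
    [[0, 0, 0], 0],
  ],
)

```text
t: 25.45
tool_pos: [0.5395, -0.22, 0.2679]
tool_rot: [1.199, 2.893, -0.002]
contact_force: [0.4, -0.6, -2.4]
opening: 0.0525
grip_force: 43.0
```

Run:
```python
import cv2,numpy as np
t=cv2.imread("pics/top5.png")[165:245,140:240]; s=cv2.imread("pics/scene5.png")[140:220,375:475]
cv2.imwrite("pics/tv.png",np.vstack([cv2.resize(x,(500,400),interpolation=cv2.INTER_CUBIC)[60:350] for x in(t,s)]))
```

View pics/tv.png

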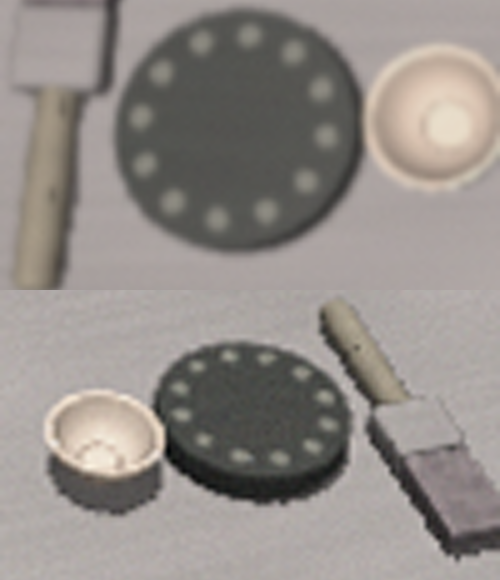

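The dot pairs give the trivet centre: top view (186.3, 202.0), scene view (425.4, 174.9).

Run:
```python
from h import *
T=grab("top");S=grab("scene")
p=w(T,[186.3,202.0],.02)[0];q=w(S,[425.4,174.9],.02)[0];print(p,q)
print("pan obj? bowl",w(T,[(440.5)/5-.5+140,(115+60.5)/5-.5+165],.035)[0]); o=ctrl.get_obs();print(o["tool_pos"],o["tool_rot"])
R=cv2.Rodrigues(o["tool_rot"])[0]; D=(p+q)/2-o["tool_pos"]; print(R[:,:2].T,R.T@D)
```

```text
[0.51268192 0.30427073 0.02      ] [0.5126283  0.30559634 0.02      ]
pan obj? bowl [0.51253163 0.20851828 0.035     ]
[ 0.53721277 -0.21875067  0.26134775] [-1.20276665e+00 -2.90197038e+00 -2.04127511e-04]
[[-7.06802582e-01  7.07410797e-01  2.73936142e-04]
 [ 7.07410828e-01  7.06802603e-01  2.71449212e-05]] [0.38775117 0.35276245 0.24146356]
```

Call:
drive_tool(
  rows=[
    [[0.015, 0.0136, 0], 0],
    [[0.028, 0.0253, 0], 0],
    [[0.034, 0.0308, 0], 0],
    [[0.034, 0.0308, 0], 0],
    [[0.034, 0.0308, 0], 0],
    [[0.034, 0.0308, 0], 0],
    [[0.034, 0.0308, 0], 0],
    [[0.034, 0.0308, 0], 0],
    [[0.034, 0.0308, 0], 0],
    [[0.034, 0.0308, 0], 0],
  ],
)

```text
t: 26.55
tool_pos: [0.5147, 0.2071, 0.2579]
tool_rot: [-1.201, -2.898, 0.006]
contact_force: [0.9, -1.2, -2.1]
opening: 0.0528
grip_force: 43.0
```

Call:
drive_tool(
  rows=[
    [[0.034, 0.0308, 0], 0],
    [[0.026, 0.0235, 0], 0],
    [[0.0144, 0.013, 0], 0],
    [[0, 0, 0], 0],
    [[0, 0, 0], 0],
    [[0, 0, 0.02], 0],
    [[0, 0, 0.04], 0],
    [[0, 0, 0.04], 0],
    [[0, 0, 0.03], 0],
    [[0, 0, 0.015], 0],
  ],
)

```text
t: 27.55
tool_pos: [0.5093, 0.3032, 0.1119]
tool_rot: [-1.203, -2.896, 0.01]
contact_force: [-0.7, 0.9, -2.4]
opening: 0.0525
grip_force: 42.9
```

Call:
drive_tool(
  rows=[
    [[0, 0, 0.008], 0],
    [[0, 0, 0], 0],
    [[0, 0, 0], 0],
    [[0, 0, 0], 0],
  ],
)

```text
t: 27.95
tool_pos: [0.5129, 0.3062, 0.1111]
tool_rot: [1.202, 2.9, 0.004]
contact_force: [0.1, -0.8, -1.5]
opening: 0.0528
grip_force: 43.0
```

Call:
drive_tool(
  rows=[
    [[-0.0007, -0.0007, 0.003], 0],
    [[0, 0, 0.003], 0],
    [[0, 0, 0.002], 0],
    [[0, 0, 0.001], 0],
    [[0, 0, 0.001], 0],
    [[0, 0, 0.001], 0],
    [[0, 0, 0], 0],
    [[0, 0, 0], 0],
  ],
)

```text
t: 28.75
tool_pos: [0.5117, 0.3049, 0.0996]
tool_rot: [-1.202, -2.902, 0.001]
contact_force: [-6.7, -3.0, 8.6]
opening: 0.0524
grip_force: 44.0
```

Call:
drive_tool(
  rows=[
    [[0, 0, 0], 0],
    [[0, 0, 0], 0],
    [[0, 0, 0], 0],
    [[0, 0, 0], 0],
    [[0, 0, 0], 0],
    [[0, 0, 0], 0],
    [[0, 0, -0.02], 0],
    [[0, 0, -0.04], 0],
    [[0, 0, -0.04], 0],
    [[0, 0, -0.045], 0],
  ],
  jaw=0,
)

```text
t: 29.75
tool_pos: [0.511, 0.3044, 0.2432]
tool_rot: [-1.202, -2.901, 0.003]
contact_force: [1.0, 0.8, 0.4]
opening: 0.0855
grip_force: 0.0
```

Call:
drive_tool(
  rows=[
    [[0, 0, 0], 0.1345],
    [[0, 0, 0], 0.1345],
    [[0, 0, 0], 0.1345],
    [[0, 0, 0], 0.1345],
    [[0, 0, 0], 0.1345],
    [[0, 0, 0], 0.1345],
  ],
)

```text
t: 30.35
tool_pos: [0.5116, 0.3047, 0.2428]
tool_rot: [-2.252, -2.191, 0.0]
contact_force: [0.8, -1.1, -0.1]
opening: 0.0856
grip_force: 0.0
```

Run:
```python
from h import *
S=grab("scene","pics/s6.png"); cv2.imwrite("pics/s6c.png",cv2.resize(S["image"][120:270,140:480],None,fx=2.3,fy=2.3,interpolation=cv2.INTER_CUBIC))
o=ctrl.get_obs();print(o["tool_pos"],o["tool_rot"]);print((proj(S,[[.5126,.305,.076]])-[140,120])*2.3)
```

```text
[0.51157666 0.30475371 0.24279316] [-2.25538912e+00 -2.18683537e+00  2.03581298e-04]
[[664.49001183  92.29737436]]
```

View pics/s6c.png

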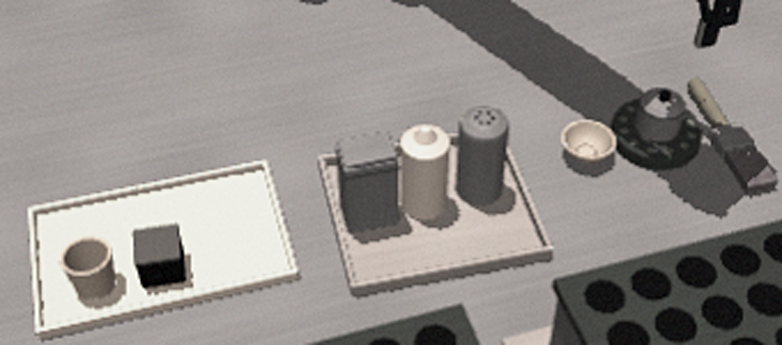

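Knob at (663,95) against (664.5,92.3) predicted, so the pot is centred on the trivet, and the three containers stand upright in the pan. Next is the tin, back to the tray.

Call:
drive_tool(
  rows=[
    [[-0.02, 0.0015, 0], 0],
    [[-0.04, 0.003, 0], 0],
    [[-0.048, 0.0035, 0], 0],
    [[-0.048, 0.0035, 0], 0],
    [[-0.048, 0.0035, 0], 0],
    [[-0.048, 0.0035, 0], 0],
    [[-0.048, 0.0035, 0], 0],
    [[-0.04, 0.003, 0], 0],
    [[-0.03, 0.0022, 0], 0],
    [[0, 0, 0], 0],
  ],
)

```text
t: 31.4
tool_pos: [0.5307, -0.0689, 0.2431]
tool_rot: [2.248, 2.193, -0.001]
contact_force: [0.3, 0.5, -0.3]
opening: 0.0857
grip_force: 0.0
```

Call:
drive_tool(
  rows=[
    [[0, 0, 0.02], 0],
    [[0, 0, 0.035], 0],
    [[0, 0, 0.025], 0],
    [[0, 0, 0.015], 0],
    [[0, 0, 0.009], 0],
    [[0, 0, 0], 0],
    [[0, 0, 0], 0],
  ],
)

```text
t: 32.1
tool_pos: [0.5315, -0.0657, 0.1401]
tool_rot: [2.244, 2.197, 0.002]
contact_force: [-0.2, -0.2, 0.4]
opening: 0.0854
grip_force: 0.0
```

Call:
drive_tool(
  rows=[
    [[0, 0, 0], 0],
    [[0, 0, 0], 0],
    [[0, 0, 0], 0],
    [[0, 0, 0], 0],
    [[0, 0, 0], 0],
    [[0, 0, 0], 0],
    [[0, 0, 0], 0],
    [[0, 0, 0], 0],
    [[0, 0, 0], 0],
  ],
  jaw=1,
)

```text
t: 33.0
tool_pos: [0.531, -0.0659, 0.1399]
tool_rot: [2.245, 2.196, 0.0]
contact_force: [-2.1, 0.1, 6.0]
opening: 0.0436
grip_force: 41.6
```

Call:
drive_tool(
  rows=[
    [[0, 0, -0.02], 0],
    [[0, 0, -0.035], 0],
    [[0, 0, -0.025], 0],
  ],
)

```text
t: 33.3
tool_pos: [0.5306, -0.0657, 0.2196]
tool_rot: [-2.246, -2.197, -0.0]
contact_force: [0.4, -0.3, -0.8]
opening: 0.0436
grip_force: 41.3
```

Call:
drive_tool(
  rows=[
    [[-0.02, -0.004, 0], 0],
    [[-0.035, -0.007, 0], 0],
    [[-0.045, -0.009, 0], 0],
    [[-0.045, -0.009, 0], 0],
    [[-0.045, -0.009, 0], 0],
    [[-0.045, -0.009, 0], 0],
    [[-0.042, -0.008, 0], 0],
    [[-0.03, -0.0055, 0], 0],
    [[0, 0, 0], 0.059],
    [[0, 0, 0], 0.059],
  ],
)

```text
t: 34.3
tool_pos: [0.4626, -0.3723, 0.2177]
tool_rot: [-2.375, -2.054, -0.0]
contact_force: [-0.1, 0.5, -1.9]
opening: 0.0437
grip_force: 41.3
```

Call:
drive_tool(
  rows=[
    [[0, 0, 0.02], 0],
    [[0, 0, 0.025], 0],
    [[0, 0, 0.015], 0],
    [[0, 0, 0.008], 0],
    [[0, 0, 0.003], 0],
    [[0, 0, 0], 0],
    [[0, 0, 0], 0],
    [[0, 0, 0], 0],
  ],
)

```text
t: 35.1
tool_pos: [0.464, -0.3719, 0.1492]
tool_rot: [2.37, 2.059, 0.0]
contact_force: [0.6, -0.3, -1.6]
opening: 0.0437
grip_force: 41.3
```

Call:
drive_tool(
  rows=[
    [[0, 0, 0.003], 0],
    [[0, 0, 0.002], 0],
    [[0, 0, 0.001], 0],
    [[0, 0, 0.001], 0],
    [[0, 0, 0.001], 0],
    [[0, 0, 0.001], 0],
    [[0, 0, 0], 0],
    [[0, 0, 0], 0],
  ],
)

```text
t: 35.9
tool_pos: [0.4635, -0.3715, 0.1409]
tool_rot: [-2.371, -2.06, 0.001]
contact_force: [-4.5, 3.1, 9.9]
opening: 0.0438
grip_force: 42.4
```

Call:
drive_tool(
  rows=[
    [[0, 0, 0], 0],
    [[0, 0, 0], 0],
    [[0, 0, 0], 0],
    [[0, 0, 0], 0],
    [[0, 0, 0], 0],
    [[0, 0, 0], 0],
    [[0, 0, -0.02], 0],
    [[0, 0, -0.045], 0],
    [[0, 0, -0.04], 0],
    [[0, 0, 0], -0.118],
  ],
  jaw=0,
)

```text
t: 36.9
tool_pos: [0.4658, -0.3737, 0.2521]
tool_rot: [2.233, 2.191, -0.0]
contact_force: [0.5, -0.3, 0.5]
opening: 0.0853
grip_force: 0.0
```

Call:
drive_tool(
  rows=[
    [[0, 0, 0], 0],
    [[0, 0, 0], 0],
  ],
)

```text
t: 37.1
tool_pos: [0.4631, -0.3709, 0.2428]
tool_rot: [-2.247, -2.193, -0.0]
contact_force: [-0.5, 0.3, -0.4]
opening: 0.0855
grip_force: 0.0
```

Call:
drive_tool(
  rows=[
    [[0.02, 0.003, 0], 0],
    [[0.04, 0.006, 0], 0],
    [[0.048, 0.0075, 0], 0],
    [[0.048, 0.0075, 0], 0],
    [[0.048, 0.0075, 0], 0],
    [[0.048, 0.0075, 0], 0],
    [[0.048, 0.0075, 0], 0],
    [[0.043, 0.007, 0], 0],
    [[0.03, 0.0045, 0], 0],
    [[0, 0, 0], 0],
  ],
)

```text
t: 38.1
tool_pos: [0.5287, 0.0044, 0.2423]
tool_rot: [-2.239, -2.199, 0.001]
contact_force: [0.0, 0.2, -0.4]
opening: 0.0854
grip_force: 0.0
```

Call:
drive_tool(
  rows=[
    [[0, 0, 0.02], 0],
    [[0, 0, 0.035], 0],
    [[0, 0, 0.025], 0],
    [[0, 0, 0.015], 0],
    [[0, 0, 0.008], 0],
    [[0, 0, 0], 0],
    [[0, 0, 0], 0],
  ],
)

```text
t: 38.8
tool_pos: [0.5303, 0.0001, 0.142]
tool_rot: [2.245, 2.196, 0.002]
contact_force: [-0.1, 0.1, 0.3]
opening: 0.0851
grip_force: 0.0
```

Call:
drive_tool(
  rows=[
    [[0, 0, 0], 0],
    [[0, 0, 0], 0],
    [[0, 0, 0], 0],
    [[0, 0, 0], 0],
    [[0, 0, 0], 0],
    [[0, 0, 0], 0],
    [[0, 0, 0], 0],
    [[0, 0, 0], 0],
    [[0, 0, 0], 0],
  ],
  jaw=1,
)

```text
t: 39.7
tool_pos: [0.5304, 0.0002, 0.1424]
tool_rot: [2.245, 2.196, 0.002]
contact_force: [-2.2, 0.6, 6.1]
opening: 0.0522
grip_force: 42.9
```

Call:
drive_tool(
  rows=[
    [[0, 0, -0.02], 0],
    [[0, 0, -0.035], 0],
    [[0, 0, -0.025], 0],
  ],
)

```text
t: 40.0
tool_pos: [0.5294, 0.0004, 0.2216]
tool_rot: [-2.246, -2.197, 0.0]
contact_force: [-0.5, -0.8, -3.0]
opening: 0.0529
grip_force: 43.4
```

Call:
drive_tool(
  rows=[
    [[-0.02, -0.004, 0], 0],
    [[-0.035, -0.007, 0], 0],
    [[-0.045, -0.009, 0], 0],
    [[-0.045, -0.009, 0], 0],
    [[-0.045, -0.009, 0], 0],
    [[-0.045, -0.009, 0], 0],
    [[-0.04, -0.007, 0], 0],
    [[-0.0225, -0.0034, 0], 0],
    [[0, 0, 0], 0],
    [[0, 0, 0], 0],
  ],
)

```text
t: 41.0
tool_pos: [0.4652, -0.2958, 0.2198]
tool_rot: [-2.245, -2.194, -0.0]
contact_force: [-0.3, -0.1, -3.3]
opening: 0.0526
grip_force: 43.3
```

Call:
drive_tool(
  rows=[
    [[0, 0, 0.02], 0],
    [[0, 0, 0.025], 0],
    [[0, 0, 0.015], 0],
    [[0, 0, 0.009], 0],
    [[0, 0, 0.004], 0],
    [[0, 0, 0.002], 0],
    [[0, 0, 0], 0],
    [[0, 0, 0], 0],
  ],
)

```text
t: 41.8
tool_pos: [0.4662, -0.2963, 0.1469]
tool_rot: [2.244, 2.196, 0.0]
contact_force: [-0.3, -0.1, -2.0]
opening: 0.0524
grip_force: 43.3
```

Call:
drive_tool(
  rows=[
    [[0, 0, 0.001], 0],
    [[0, 0, 0.001], 0],
    [[0, 0, 0.001], 0],
    [[0, 0, 0.001], 0],
    [[0, 0, 0.001], 0],
    [[0, 0, 0], 0],
    [[0, 0, 0], 0],
  ],
)

```text
t: 42.5
tool_pos: [0.466, -0.2964, 0.1434]
tool_rot: [2.245, 2.197, -0.001]
contact_force: [-5.2, 3.8, 11.3]
opening: 0.0525
grip_force: 44.6
```

Call:
drive_tool(
  rows=[
    [[0, 0, 0], 0],
    [[0, 0, 0], 0],
    [[0, 0, 0], 0],
    [[0, 0, 0], 0],
    [[0, 0, 0], 0],
    [[0, 0, 0], 0],
    [[0, 0, -0.02], 0],
    [[0, 0, -0.045], 0],
    [[0, 0, -0.04], 0],
    [[0, 0, 0], 0],
  ],
  jaw=0,
)

```text
t: 43.5
tool_pos: [0.4683, -0.2979, 0.2536]
tool_rot: [2.236, 2.188, 0.002]
contact_force: [1.1, 0.2, 0.7]
opening: 0.0852
grip_force: 0.0
```

Call:
drive_tool(
  rows=[
    [[0.02, 0.003, 0], 0],
    [[0.04, 0.006, 0], 0],
    [[0.048, 0.0072, 0], 0],
    [[0.048, 0.0072, 0], 0],
    [[0.048, 0.0072, 0], 0],
    [[0.048, 0.0072, 0], 0],
    [[0.048, 0.0072, 0], 0],
    [[0.04, 0.006, 0], 0],
    [[0.028, 0.004, 0], 0],
    [[0, 0, 0], 0],
  ],
)

```text
t: 44.5
tool_pos: [0.5286, 0.0737, 0.2452]
tool_rot: [-2.24, -2.201, 0.0]
contact_force: [-0.1, -0.7, -0.5]
opening: 0.0858
grip_force: 0.0
```

Call:
drive_tool(
  rows=[
    [[0, 0, 0.02], 0],
    [[0, 0, 0.035], 0],
    [[0, 0, 0.025], 0],
    [[0, 0, 0.015], 0],
    [[0, 0, 0.008], 0],
    [[0, 0, 0], 0],
    [[0, 0, 0], 0],
  ],
)

```text
t: 45.2
tool_pos: [0.5296, 0.0706, 0.1441]
tool_rot: [2.245, 2.196, 0.002]
contact_force: [-0.5, 0.7, 0.2]
opening: 0.0852
grip_force: 0.0
```

Call:
drive_tool(
  rows=[
    [[0, 0, 0], 0],
    [[0, 0, 0], 0],
    [[0, 0, 0], 0],
    [[0, 0, 0], 0],
    [[0, 0, 0], 0],
    [[0, 0, 0], 0],
    [[0, 0, 0], 0],
    [[0, 0, 0], 0],
    [[0, 0, 0], 0],
  ],
  jaw=1,
)

```text
t: 46.1
tool_pos: [0.5294, 0.0708, 0.1445]
tool_rot: [2.245, 2.196, 0.002]
contact_force: [-1.5, 0.9, 6.0]
opening: 0.0549
grip_force: 42.2
```

Call:
drive_tool(
  rows=[
    [[0, 0, -0.02], 0],
    [[0, 0, -0.035], 0],
    [[0, 0, -0.025], 0],
  ],
)

```text
t: 46.4
tool_pos: [0.5287, 0.0709, 0.2239]
tool_rot: [2.245, 2.197, 0.0]
contact_force: [0.1, 0.8, -2.7]
opening: 0.0548
grip_force: 43.7
```

Call:
drive_tool(
  rows=[
    [[-0.02, -0.004, 0], 0],
    [[-0.035, -0.007, 0], 0],
    [[-0.045, -0.009, 0], 0],
    [[-0.045, -0.009, 0], 0],
    [[-0.045, -0.009, 0], 0],
    [[-0.045, -0.009, 0], 0],
    [[-0.032, -0.006, 0], 0],
    [[-0.0186, -0.003, 0], 0],
    [[0, 0, 0], 0],
    [[0, 0, 0], 0],
  ],
)

```text
t: 47.4
tool_pos: [0.4662, -0.2133, 0.2223]
tool_rot: [-2.246, -2.195, -0.0]
contact_force: [-0.6, 0.2, -2.3]
opening: 0.0551
grip_force: 43.6
```

Call:
drive_tool(
  rows=[
    [[0, 0, 0.02], 0],
    [[0, 0, 0.025], 0],
    [[0, 0, 0.015], 0],
    [[0, 0, 0.009], 0],
    [[0, 0, 0.004], 0],
    [[0, 0, 0.001], 0],
    [[0, 0, 0], 0],
    [[0, 0, 0], 0],
  ],
)

```text
t: 48.2
tool_pos: [0.4671, -0.2138, 0.15]
tool_rot: [2.244, 2.195, 0.001]
contact_force: [0.1, -0.5, -2.3]
opening: 0.0549
grip_force: 43.6
```

Call:
drive_tool(
  rows=[
    [[0, 0, 0.001], 0],
    [[0, 0, 0.001], 0],
    [[0, 0, 0.001], 0],
    [[0, 0, 0.001], 0],
    [[0, 0, 0.001], 0],
    [[0, 0, 0.001], 0],
    [[0, 0, 0], 0],
    [[0, 0, 0], 0],
  ],
)

```text
t: 49.0
tool_pos: [0.4669, -0.214, 0.1455]
tool_rot: [-2.246, -2.197, 0.002]
contact_force: [-6.5, 2.9, 11.8]
opening: 0.0549
grip_force: 45.0
```

Contact with the tray floor. I'll release, lift clear, and compare before and after in the top view with the arm out of the way.

Call:
drive_tool(
  rows=[
    [[0, 0, 0], 0],
    [[0, 0, 0], 0],
    [[0, 0, 0], 0],
    [[0, 0, 0], 0],
    [[0, 0, 0], 0],
    [[0, 0, 0], 0],
    [[0, 0, -0.02], 0],
    [[0, 0, -0.045], 0],
    [[0, 0, -0.045], 0],
    [[0, 0, -0.03], 0],
  ],
  jaw=0,
)

```text
t: 50.0
tool_pos: [0.4672, -0.2139, 0.2866]
tool_rot: [2.243, 2.194, 0.001]
contact_force: [-0.1, -0.4, 0.1]
opening: 0.0855
grip_force: 0.0
```

Call:
drive_tool(
  rows=[
    [[0.03, -0.01, 0], 0],
    [[0.045, -0.01, 0], 0],
    [[0.045, -0.01, 0], 0],
    [[0.045, -0.01, 0], 0],
    [[0.045, -0.01, 0], 0],
    [[0.03, 0, 0], 0],
    [[0.02, 0, 0], 0],
    [[0, 0, 0], 0],
    [[0, 0, 0], 0],
  ],
)

```text
t: 50.9
tool_pos: [0.4222, 0.0476, 0.2828]
tool_rot: [2.244, 2.198, -0.001]
contact_force: [0.1, 0.6, 0.2]
opening: 0.0852
grip_force: 0.0
```

Run:
```python
from h import *
S=grab("scene","pics/s7.png");T=grab("top","pics/t7.png")
j=cv2.imread("pics/scene0.png"); c=lambda x:cv2.resize(x[150:270,140:280],(390,334),interpolation=cv2.INTER_CUBIC)
i=cv2.imread("pics/top0.png"); t=lambda x:cv2.resize(x[150:250,385:535],(390,260),interpolation=cv2.INTER_CUBIC)
cv2.imwrite("pics/cmp.png",np.vstack([np.hstack([c(j),c(S["image"])]),np.hstack([t(i),t(T["image"])])]))
# shift per object between before/after
for nm,a,b,bx in[("top shk",i,T,(418,195,30,30)),("top bot",i,T,(458,195,28,30)),("top tin",i,T,(496,196,32,28)),("sc shk",j,S,(220,170,30,35)),("sc bot",j,S,(188,180,28,35)),("sc tin",j,S,(152,184,38,36)),("top cup",i,T,(482,168,28,26)),("top box",i,T,(446,168,30,28))]:
    x,y,w_,h_=bx; A=a[y:y+h_,x:x+w_]; B=b["image"][y-5:y+h_+5,x-5:x+w_+5]
    up=lambda q:cv2.resize(q,None,fx=4,fy=4,interpolation=cv2.INTER_CUBIC)
    r=cv2.matchTemplate(up(B),up(A),cv2.TM_CCOEFF_NORMED); _,m,_,l=cv2.minMaxLoc(r); print(nm,round(m,3),(l[0]/4-5,l[1]/4-5))
print(ctrl.get_obs()["tool_pos"])
```

```text
top shk 0.89 (0.5, 0.25)
top bot 0.993 (0.5, 0.0)
top tin 0.99 (0.0, 0.25)
sc shk 0.988 (-0.5, 0.0)
sc bot 0.977 (-0.25, 0.0)
sc tin 0.988 (0.0, 0.0)
top cup 1.0 (0.0, 0.0)
top box 0.999 (0.0, 0.0)
[0.4223518  0.04683627 0.28285206]
```

View pics/cmp.png

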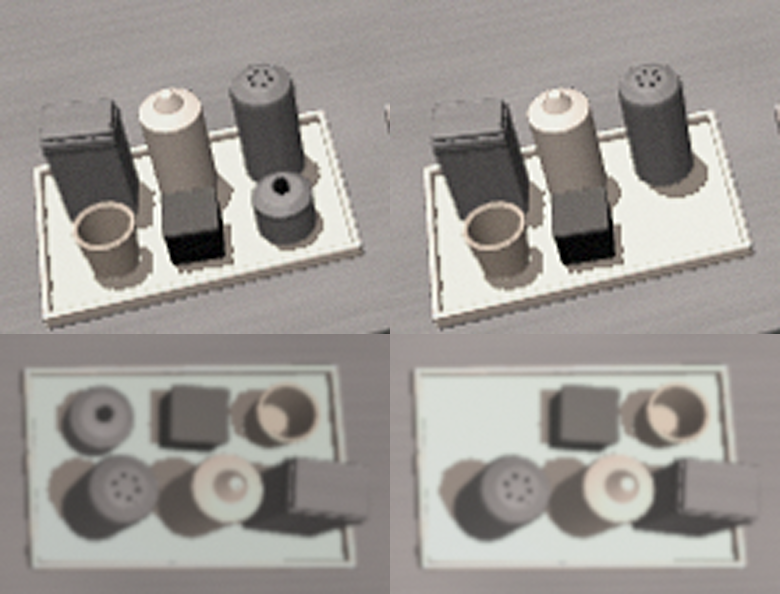

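Before and after match: each container is within about half a pixel (~1 mm) of where it started, and the cup and box haven't moved. Handing in.

```bash
python3 -c "
from station import ctrl
print(ctrl.finish_job())"
```

```text
the job is handed in; nothing more can be done
None
```

Job handed in at about 51 s of the 144 s allowed: the oil pot is in the middle of the trivet, and the bottle, shaker and tin are back within about 1 mm of their starting spots; the hand-in returned no verdict.

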